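# Set up the tile display stand on its kickstand and hold it upright

### The arm

A 6-joint arm with a two-finger parallel gripper is mounted at the origin on a cart in front of the work surface, level with it; the furniture and walls round the work are solid. World frame = base frame: x ahead of the robot, y to its left, z up, the work surface at z = 0. Lengths are in m, angles in rad, forces in N, time in s.
With the tool pointing down it reaches from about 0.375 to 0.9 m from the base axis. Payload 3.1 kg.
Tool frame: the origin (TCP) lies on the centre line of the jaws, within the pads' length; the fingertips stand 22 mm ahead of it and the grasp point (between the pads) lies 3 mm ahead of it; z points along the fingers, y is the line along which they close (so a half turn about z gives the same grasp; the last joint's range is limited). The gripper opens to 85 mm and grips with 20 to 120 N. Pads are 22 mm wide; open, the fingers measure 114 mm over their backs; the gripper's body (76 mm by 85 mm) begins 54 mm behind the grasp point. The pads swing forward as they close: fully open they stand 13 mm farther back than shut.
Start: joints at [-1.304, 0.527, 1.433, -0, 1.181, -0.178], TCP at [0.269, -0.564, 0.253] pointing down, gripper open.
Joint ranges: [-3.08, 3.08], [-0.75, 2.2], [0.22, 2.44], [-1.43, 4.57], [0, 2.65], [-2.85, 2.85]. Speed limits (rad/s): [2.79, 2.79, 3.14, 3.14, 3.14, 3.14].

### API

Orientations are given as a unit quaternion [x, y, z, w].
In Python, from station import sense, eyes, job gives the robot as it stands.
- The arm moves only by the tool pendant, called after "Call:" as name(argument=value, ...) on one line, values as JSON. Schema: {"type":"object","properties":{"plan":{"type":"array","items":{"type":"object","properties":{"d":{"type":"array","items":{"type":"number"},"minItems":3,"maxItems":3},"yaw":{"type":"number"},"finger_gap":{"type":"number"}},"additionalProperties":false,"required":["finger_gap"]},"minItems":1,"maxItems":20},"force":{"type":"number"},"only":{"type":"string"},"quiet":{"type":"boolean"},"lines":{"type":"string"}},"required":["plan"],"additionalProperties":false}. plan is a list of rows, 1 to 20 of them, each an object with the fields d (a list: dx, dy, dz in m), yaw (a turn about the tool's z in rad), finger_gap (the opening from 0.0 (shut) to 1.0 (fully open)); a field left out counts as zero (the opening has to be given); each row is the pose to reach, as a shift and turn from the pose commanded when the call began, along the tool's axes at that moment; what a row does not reach only later rows make up. A row lasts 1/10 s, in which the tool goes at most 0.05 m and 0.15 rad, less where a joint would pass 70% of its speed; a pose out of reach is approached as far as the arm can. The fingers move at their own pace and stop on an object; force is the grip in N (left out, the last holds). Time passes only in rows, so rows that do not move let the fingers close. The tool returns the time, the measured TCP pose, the force, the opening and the grip force at its end. only (a regular expression) keeps the lines of the reply that match it, lines (a string "A,B") keeps lines A to B, and quiet returns only ok. Input that does not fit is refused with a message, and nothing moves.
- sense(): the state, without advancing time (a new reading comes with each control period).
- eyes.snapshot(name): name is "scene" or "top" or "wrist"; returns a dict with "pixels" (384x512x3 uint8, red, green, blue), "range_z" (384x512 float32, m along the optical axis (not along the pixel's ray), 0 where there is no reading), "fov_y" (degrees; the focal length in pixels is half the picture's height over the tangent of half this angle, whatever the lens; pixels are square), "cx", "cy" (the principal point, pixels), "R" (3x3) and "t" (3): a world point X has camera coordinates R X + t; the wrist camera has in their place "hand_eye" (4x4, takes a point from camera to tool coordinates, whose origin is the TCP and whose axes are the flange's). Camera axes: x right, y down, z forward; pixel columns grow to the right and rows downward; lengths in m; the calibration is good to about 2 mm. The wrist camera is an equidistant fisheye: a pixel r from the principal point sees the ray r / f radians off the axis. A picture is of the moment at which its call begins: read the wrist's pose just before it.
- job.sign_off(): hands the job in; it is judged then, once.
The state is a dict: "t": time; "q": joint angles; "qd": joint speeds; "tau": joint torques, N m; "tcp_pos": TCP position; "tool_rot": TCP orientation; "force": force on the tool from outside, world axes, zero at the start; "ft_torque": the same for the moment, N m; "finger_gap": opening from 0.0 (shut) to 1.0 (fully open); "gripper_force": force on a finger pad.
Only numpy, scipy, OpenCV 4.12 (cv2) and the standard library are available. Lean on these libraries where they do the work, as an engineer would, in place of code of your own. Each camera call takes 0.05 s, during which the arm holds its last target. There are 200 camera calls.

### The job

Get the tile display stand ready: first press its frame down by the top rail until the stub sits fully home in the hub, then flip the side kickstand over its centre, outwards and all the way down to its stop. Then take the frame by the top rail with the fingers, bring it upright against its backward tipping and finish while still holding it there, without disturbing the jar, pot, bowl and wooden rib around the stand.

Things in the scene. Friction and masses are not known exactly. Their poses are not given: they have to be found in the camera images.
- stand_base: fixed wooden base plate of the display stand, 150 x 220 x 12 mm, on the 10 mm thick work board. Origin: underside of the plate, vertically below the hub axle's middle (plate reaches 95 mm to the front, 55 mm to the back of it). z up, x to the back of the stand (roughly away from the robot), y to its left. The hub axle runs along y, 32 mm above the origin
- hub (a joint): lean of hub and frame about the axle, rad: 0 upright, positive leans back (+x of the base). It rests on its back stop at 0.22, as a heavy plaster slab on the back always tips it back; 1 to 3 N at the top rail hold it upright. With the kickstand down, its toe meets the base plate at about -0.01, which stops it going further forward; pulling 5 to 10 N against that is harmless
- tile_frame (a joint): how far the frame's steel stub stands proud of its seat in the hub, m: 0 fully home, 0.009 to 0.013 at the start. It slides along the frame's own upright axis and is tight: pressing down on the top rail with 12 to 20 N slides it in, and it stays where it is left
- top_rail: round wooden rail, 18 mm diameter, 176 mm long along its y axis, across the top of the upright wooden frame; origin at its middle on the centre line, 180 mm from the hub axle when the frame is home (plus the tile_frame reading). Free all round between the posts (134 mm apart), 50 mm clear below its centre line. x axis to the back of the stand, z along the frame's upright axis
- kickstand (a joint): angle of the kickstand, rad: 0 folded up (leaning 0.25 inwards of the frame's upright axis), 0.25 straight up, 1.82 straight out to the left (+y), 3.39 straight down, 3.54 down on its stop. An over-centre spring drives it back to 0 below about 1.77 and on to 3.54 above that, in about a second; about 3 to 5 N at the toe swing it
- toe (a point): middle of the kickstand's toe, a rubber-covered round bar 14 mm in diameter and 46 mm long that points to the front (-x of the frame), in front of the frame's left side: the part to take or push. It runs on a circle of 85 mm radius about kickstand_pivot in the frame's y-z plane and always stays parallel to the frame's x axis
- kickstand_pivot (a point): centre of the toe's circle, on the kickstand's hinge axis: 79 mm in front of the frame's plane, 99 mm left of its middle, 108 mm below the top rail's centre line; fixed to the frame. x axis along the hinge to the back of the stand, z along the frame's upright axis, y to the left
- glass_jar: bystander: glass jar of glaze with a screw lid, 71 mm diameter and 104 mm high, on the board behind the stand; origin under its middle
- pinch_bowl: bystander: small clay pinch bowl, 68 mm diameter, 36 mm high, on the table to the front left; origin under its middle
- glaze_pot: bystander: plastic glaze pot, 60 mm diameter, 69 mm high, on the table to the front right; origin under its middle
- wood_rib: bystander: flat wooden rib, 48 x 102 x 8 mm, lying on the board behind the stand; origin under its middle

How it is judged:
By the outcome, as a careful person would: the job done as asked, in the order asked, and still so for the second after the job is handed in, while the arm keeps its last pose, push and grip.
It also fails if it takes over 64 s, if anything falls off the work surface, if the arm or the gripper's body presses on something with over 40 N, if the wrist force passes 120 N, or if a joint passes its speed limit or range.

## Working session

There is one attempt and no reset: what is moved stays moved. The work goes in short steps, Python scripts to look and compute and a tool call to move; the robot and the scene stay as the last step left them, time stands still between calls to the robot, and variables do not carry over. Pictures are saved under pics/ and viewed, at most 10 in all, crops included, and the job is handed in when it is done.

```bash
ls; mkdir -p pics; cat > h.py <<'E'
import numpy as np,cv2
from station import sense,eyes,job
from scipy.spatial.transform import Rotation as Ro
def snap(n):
    s=sense(); d=eyes.snapshot(n); d['f']=d['pixels'].shape[0]/2/np.tan(np.radians(d['fov_y'])/2); d['s']=s; return d
def cloud(d):
    z=d['range_z']; v,u=np.mgrid[:384,:512]
    P=np.stack([(u-d['cx'])/d['f']*z,(v-d['cy'])/d['f']*z,z],-1)
    return (P-d['t'])@d['R']   # R^T (P-t)
def save(d,p,box=None,k=1):
    im=d['pixels'][:,:,::-1]
    if box: im=im[box[1]:box[3],box[0]:box[2]]
    cv2.imwrite(p,cv2.resize(im,None,fx=k,fy=k,interpolation=cv2.INTER_CUBIC))
E
python3 - <<'E'
from h import *
for n in('scene','top'):
    d=snap(n); save(d,f'pics/{n}0.png',k=1.5); np.savez(f'{n}0.npz',px=d['pixels'],z=d['range_z'],R=d['R'],t=d['t'],f=d['f'],cx=d['cx'],cy=d['cy'])
    print(n,d['f'],d['cx'],d['cy'],d['R'].round(3).tolist(),d['t'], -d['R'].T@d['t'])
print(sense())
E
```

```text
pics
scene 466.35220101188924 264.52360053888543 194.15802071340102 [[0.441, 0.898, -0.005], [0.344, -0.175, -0.922], [-0.829, 0.405, -0.386]] [-0.17008779 -0.08455114  2.1193571 ] [ 1.86082101 -0.72016192  0.73923287]
top 354.72048451455527 256.5082759584893 192.40138893119135 [[-0.012, -1.0, 0.02], [-0.994, 0.01, -0.107], [0.107, -0.021, -0.994]] [-0.08544263  0.62319739  1.25003723] [ 0.48526179 -0.06522923  1.31092893]
{'t': 0.1, 'q': array([-1.30450984e+00,  5.28353092e-01,  1.43378385e+00, -2.14586335e-05,
        1.18139025e+00, -1.78519165e-01]), 'qd': array([-0.00142872, -0.00257413, -0.00290261, -0.00053274, -0.00050922,
       -0.00054335]), 'tau': array([-2.36038049e-04, -4.43305027e+01, -1.78586751e+01, -2.20096567e-04,
        3.90092813e-03, -2.39348014e-05]), 'tcp_pos': array([ 0.26877601, -0.56358743,  0.2524407 ]), 'tool_rot': array([ 9.75368908e-01,  2.20577781e-01, -5.23462481e-05, -9.65902500e-04]), 'force': array([ 0.7145812 , -0.69198845, -0.19401227]), 'ft_torque': array([ 0.06256322, -0.02530625, -0.03164366]), 'gripper_force': 0.0, 'finger_gap': 1.002863367179674}
```

View pics/scene0.png

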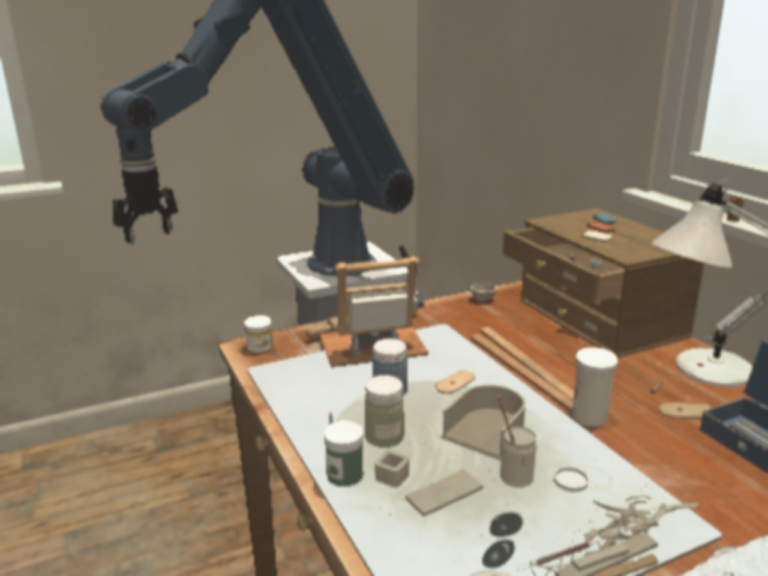

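View pics/top0.png

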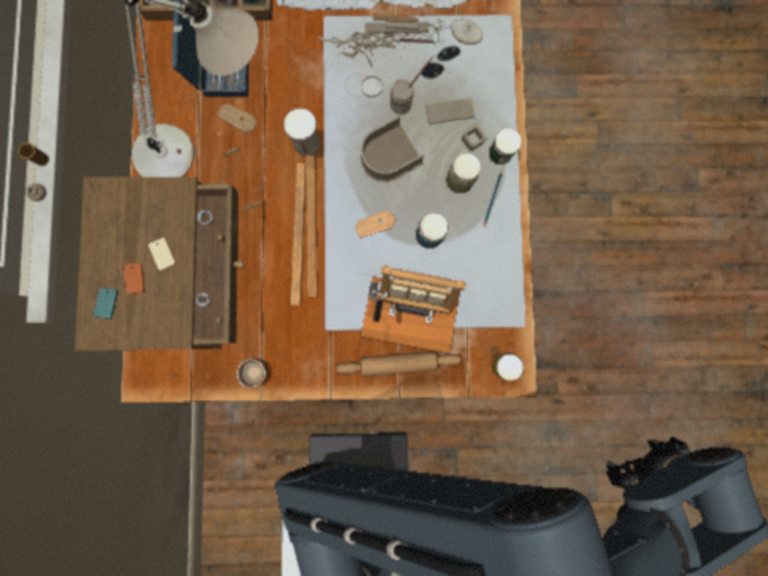

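The stand sits at top-view (415,310) in the 1.5x picture. Its rail runs along (385–465, 270–285) and the kickstand is at its left (375,295). The jar is at (433,228), rib (376,223), bowl (252,373) and pot (510,367). I'll take the geometry from the depth cloud next.

```bash
python3 - <<'E'
from h import *
import numpy as np
for n in('top','scene'):
    d=dict(np.load(n+'0.npz')); P=cloud({'range_z':d['z'],**{k:d[k] for k in('cx','cy','f','R','t')}})
    Q=P.reshape(-1,3); C=d['px'].reshape(-1,3)
    m=(Q[:,0]>.3)&(Q[:,0]<.62)&(abs(Q[:,1])<.3)&(Q[:,2]>.1)&(d['z'].ravel()>0)
    print(n,m.sum(), Q[m].min(0),Q[m].max(0))
    idx=np.where(m)[0]
    r=m&(Q[:,2]>Q[m][:,2].max()-.02)
    q=Q[r]; print('rail pts',r.sum(),q.mean(0)); w,v=np.linalg.eigh(np.cov(q[:,:2].T)); print(v[:,1],w, ((q[:,:2]-q[:,:2].mean(0))@v[:,1]).min(),((q[:,:2]-q[:,:2].mean(0))@v[:,1]).max())
    # print dark points
    dk=(Q[:,0]>.3)&(Q[:,0]<.62)&(abs(Q[:,1])<.3)&(Q[:,2]>.05)&(C.max(1)<70)&(d['z'].ravel()>0)
    for i in np.where(dk)[0][::3]: print(divmod(i,512)[::-1],Q[i].round(3),end=' ')
    print()
d=dict(np.load('top0.npz'))
im=d['px'][165:245,225:325,::-1]; cv2.imwrite('pics/topc.png',cv2.resize(im,None,fx=7,fy=7,interpolation=cv2.INTER_CUBIC))
E
```

```text
top 6808 [ 0.30000689 -0.27536696  0.10177599] [0.61997019 0.29995617 0.83462576]
rail pts 1653 [ 0.31780127 -0.22241023  0.82598177]
[-0.0846238   0.99641297] [0.00010874 0.00042762] -0.04173287316700926 0.04036564244273167
(np.int64(154), np.int64(189)) [0.62  0.236 0.189] (np.int64(154), np.int64(191)) [0.613 0.234 0.195] (np.int64(154), np.int64(192)) [0.61  0.234 0.195] (np.int64(154), np.int64(193)) [0.607 0.236 0.188] (np.int64(154), np.int64(194)) [0.603 0.234 0.195] (np.int64(154), np.int64(195)) [0.6   0.234 0.194] (np.int64(154), np.int64(196)) [0.597 0.234 0.191] (np.int64(154), np.int64(197)) [0.594 0.234 0.193] (np.int64(154), np.int64(198)) [0.591 0.233 0.195] (np.int64(154), np.int64(199)) [0.587 0.234 0.194] (np.int64(154), np.int64(200)) [0.584 0.234 0.193] (np.int64(252), np.int64(200)) [ 0.579 -0.074  0.224] (np.int64(153), np.int64(201)) [0.581 0.235 0.2  ] (np.int64(156), np.int64(201)) [0.583 0.233 0.171] (np.int64(254), np.int64(201)) [ 0.576 -0.08   0.22 ] (np.int64(155), np.int64(202)) [0.579 0.235 0.178] (np.int64(252), np.int64(202)) [ 0.572 -0.074  0.225]
[... 28229 characters left out ...]
np.int64(253), np.int64(223)) [ 0.602 -0.148  0.058] (np.int64(256), np.int64(223)) [ 0.606 -0.139  0.058] (np.int64(259), np.int64(223)) [ 0.602 -0.126  0.053] (np.int64(242), np.int64(224)) [ 0.582 -0.179  0.053] (np.int64(245), np.int64(224)) [ 0.594 -0.173  0.056] (np.int64(253), np.int64(224)) [ 0.604 -0.149  0.055] (np.int64(241), np.int64(225)) [ 0.591 -0.187  0.054] (np.int64(244), np.int64(225)) [ 0.595 -0.178  0.054] (np.int64(247), np.int64(225)) [ 0.599 -0.168  0.054] (np.int64(240), np.int64(226)) [ 0.6   -0.194  0.057] (np.int64(243), np.int64(226)) [ 0.593 -0.18   0.05 ] (np.int64(247), np.int64(226)) [ 0.599 -0.169  0.05 ] (np.int64(240), np.int64(227)) [ 0.597 -0.193  0.051]
```

View pics/topc.png

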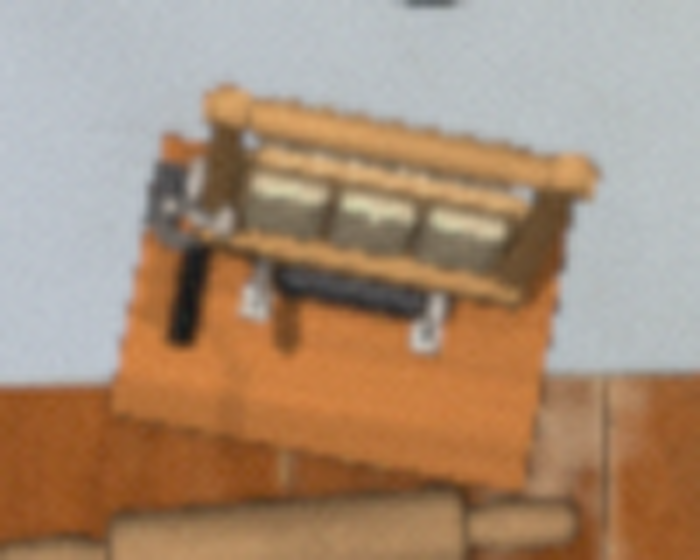

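The crop shows the rail from (225,103) to (578,172), with the black toe bar pointing front at (190,245–345). I'll fit both.

```bash
python3 - <<'E'
from h import *
np.set_printoptions(precision=4,suppress=True)
for n in('top','scene'):
    d=dict(np.load(n+'0.npz')); P=cloud({'range_z':d['z'],**{k:d[k] for k in('cx','cy','f','R','t')}}).reshape(-1,3); C=d['px'].reshape(-1,3).astype(int)
    B=(P[:,0]>.5)&(P[:,0]<.72)&(P[:,1]>-.3)&(P[:,1]<0.03)
    r=B&(P[:,2]>.2)&(C[:,0]-C[:,2]>50)
    q=P[r]; 
    if n=='scene': q=q[q[:,2]>.23]
    print(n,'rail n',len(q),'max z',np.sort(q[:,2])[-20:].mean())
    top=q[q[:,2]>np.percentile(q[:,2],60)]
    c=q.mean(0); u=np.linalg.svd(q-c)[2][0]; u*=np.sign(u[1]); s=(q-c)@u
    print(c,u,np.percentile(s,[0,1,99,100]), 'mid',c+u*(s.min()+s.max())/2, 'xyz pct',np.percentile(q,[5,50,95],axis=0).tolist())
    t=B&(P[:,2]>.19)&(P[:,1]>-.1)&(P[:,1]<-.04)&(C.max(1)<75)
    q=P[t]; print('toe n',t.sum(),np.percentile(q,[2,50,98],axis=0))
    # base plate
    b=B&(P[:,2]<.035)&(P[:,2]>.012)&(C[:,0]-C[:,2]>60); print('plate',b.sum(),P[b].min(0),P[b].max(0),np.median(P[b][:,2]))
    if n=='top':
        import cv2
        bb=(P[:,0]>.38)&(P[:,0]<.72)&(P[:,1]>-.3)&(P[:,1]<0.03)&(P[:,2]<.035)&(P[:,2]>.015)&(C[:,0]-C[:,2]>60)
        q=P[bb][:,:2].astype(np.float32); print(cv2.minAreaRect(q), cv2.boxPoints(cv2.minAreaRect(q)))
E
```

```text
top rail n 350 max z 0.24165577808036595
[ 0.6169 -0.1599  0.2341] [ 0.0583  0.9981 -0.0181] [-0.0894 -0.0877  0.0908  0.0914] mid [ 0.617  -0.1589  0.2341] xyz pct [[0.5663820639074086, -0.2399191280813697, 0.21950409463573983], [0.6197916909595269, -0.16011335127066906, 0.2357917989568505], [0.6389356436990022, -0.0801916321936292, 0.24014080342170582]]
toe n 43 [[ 0.5383 -0.0803  0.2191]
 [ 0.5599 -0.0737  0.2262]
 [ 0.5786 -0.0676  0.2329]]
plate 1151 [ 0.5    -0.2662  0.0133] [ 0.6541 -0.0314  0.0296] 0.0210360554391756
((0.5055348873138428, -0.14049164950847626), (0.28381967544555664, 0.24617139995098114), 73.9903335571289) [[ 0.3481 -0.243 ]
 [ 0.5847 -0.3108]
 [ 0.663  -0.038 ]
 [ 0.4264  0.0299]]
scene rail n 202 max z 0.24042654078295067
[ 0.6299 -0.163   0.2357] [ 0.1975  0.9803 -0.    ] [-0.0864 -0.0855  0.0846  0.087 ] mid [ 0.63   -0.1627  0.2357] xyz pct [[0.6130892141922067, -0.24052103968790406, 0.23125043373457774], [0.6303309527904976, -0.16362897144948035, 0.2358485980996236], [0.6470958446079972, -0.08692295295555247, 0.24054903573725644]]
toe n 18 [[ 0.5483 -0.077   0.2219]
 [ 0.5647 -0.0729  0.2274]
 [ 0.5809 -0.0667  0.2311]]
plate 410 [ 0.5014 -0.2607  0.0164] [ 0.6588 -0.0299  0.027 ] 0.021950056490595136
```

Call:
pendant(plan=[{"d":[0,0,-0.05],"finger_gap":0},{"d":[0,0,-0.107],"finger_gap":0},{"d":[0,0,-0.107],"finger_gap":0},{"d":[0.25,-0.1,-0.107],"yaw":-0.45,"finger_gap":0},{"d":[0.25,-0.1,-0.107],"yaw":-0.45,"finger_gap":0},{"d":[0.25,-0.1,-0.107],"yaw":-0.45,"finger_gap":0},{"d":[0.4975,-0.2095,-0.107],"yaw":-0.927,"finger_gap":0},{"d":[0.4975,-0.2095,-0.107],"yaw":-0.927,"finger_gap":0},{"d":[0.4975,-0.2095,-0.107],"yaw":-0.927,"finger_gap":0},{"d":[0.4975,-0.2095,-0.107],"yaw":-0.927,"finger_gap":0},{"d":[0.4975,-0.2095,-0.107],"yaw":-0.927,"finger_gap":0},{"d":[0.4975,-0.2095,-0.107],"yaw":-0.927,"finger_gap":0},{"d":[0.4975,-0.2095,-0.107],"yaw":-0.927,"finger_gap":0},{"d":[0.4975,-0.2095,-0.107],"yaw":-0.927,"finger_gap":0},{"d":[0.4975,-0.2095,-0.107],"yaw":-0.927,"finger_gap":0},{"d":[0.4975,-0.2095,-0.107],"yaw":-0.927,"finger_gap":0}])

```text
t: 1.7
tcp_pos: [0.6277, -0.16, 0.3591]
tool_rot: [0.773, 0.634, -0.001, -0.001]
force: [-0.3, -0.7, -1.2]
finger_gap: -0.003
gripper_force: 0.0
```

```bash
cat >> h.py <<'E'
def wrays(d,uv):
    """world origin and rays of wrist pixels"""
    uv=np.atleast_2d(uv).astype(float); p=uv-[d['cx'],d['cy']]; r=np.hypot(*p.T)
    f=d['f']; th=r/f; D=np.c_[p/np.maximum(r,1e-9)[:,None]*np.sin(th)[:,None],np.cos(th)]
    H=d['hand_eye']; T=Ro.from_quat(d['s']['tool_rot']).as_matrix()
    return T@H[:3,3]+d['s']['tcp_pos'],D@(T@H[:3,:3]).T
def wcloud(d):
    v,u=np.mgrid[:384,:512]; o,D=wrays(d,np.c_[u.ravel(),v.ravel()])
    H=d['hand_eye']; T=Ro.from_quat(d['s']['tool_rot']).as_matrix(); ax=(T@H[:3,:3])[:,2]
    return o+D*(d['range_z'].ravel()/np.maximum(D@ax,.05))[:,None]
E
python3 - <<'E'
from h import *
np.set_printoptions(precision=4,suppress=True)
d=snap('wrist'); print(d['f'],d['cx'],d['cy'],d['fov_y'],d['hand_eye'].round(3).tolist(),d['s']['tcp_pos'],d['s']['tool_rot'],d['s']['force'],d['s']['q'])
save(d,'pics/w1.png',k=1.5)
P=wcloud(d); C=d['pixels'].reshape(-1,3).astype(int); z=d['range_z'].ravel()
print('valid',(z>0).mean())
r=(z>0)&(P[:,2]>.225)&(P[:,2]<.26)&(abs(P[:,0]-.63)<.06)&(P[:,1]<-.05)&(P[:,1]>-.27)&(C[:,0]-C[:,2]>40)
q=P[r];c=q.mean(0);u=np.linalg.svd(q-c)[2][0];s=(q-c)@u;print(r.sum(),c,u,s.min(),s.max(),np.percentile(q,[2,50,98],axis=0))
E
```

```text
297.3186396354542 257.7980238232962 188.77293963738398 65.70646984690485 [[0.001, -0.952, -0.306, 0.077], [1.0, 0.0, 0.002, 0.002], [-0.002, -0.306, 0.952, -0.121], [0.0, 0.0, 0.0, 1.0]] [ 0.6277 -0.16    0.3591] [ 0.7732  0.6342 -0.0008 -0.0008] [-0.3353 -0.7486 -1.1859] [-0.4215  0.4689  1.2346 -0.0007  1.4402 -0.2246]
valid 0.9961954752604166
2887 [ 0.6329 -0.1355  0.2372] [-0.2103 -0.9775 -0.0151] -0.057423980493632495 0.0686330412708895 [[ 0.6152 -0.1971  0.2321]
 [ 0.633  -0.1335  0.2377]
 [ 0.6503 -0.0814  0.2415]]
```

View pics/w1.png

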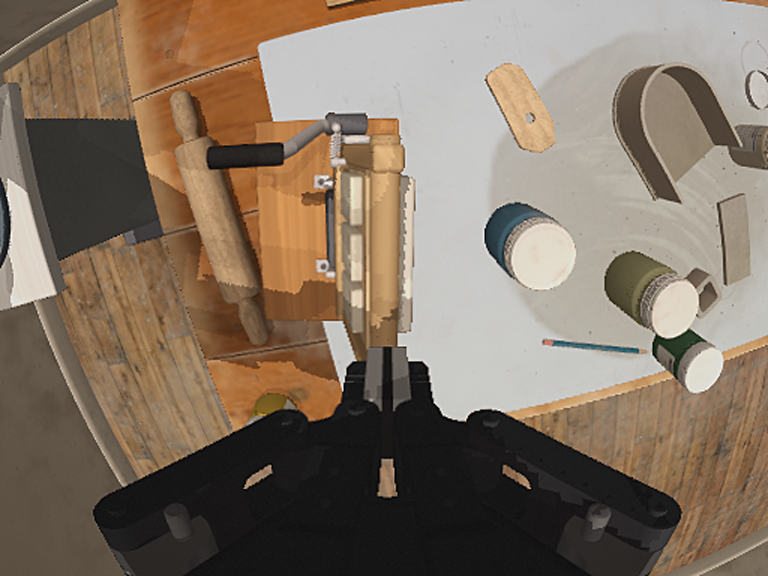

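The wrist view shows the rail centred under the jaws (column ~385). The toe bar at (208–283,156) is free on its front half, and its link bends back to the hinge near (340,125). I'll press now.

Call:
pendant(plan=[{"d":[0,0,0.04],"finger_gap":0},{"d":[0,0,0.08],"finger_gap":0},{"d":[0,0,0.09],"finger_gap":0},{"d":[0,0,0.09],"finger_gap":0},{"d":[0,0,0.094],"finger_gap":0},{"d":[0,0,0.097],"finger_gap":0},{"d":[0,0,0.1],"finger_gap":0},{"d":[0,0,0.1],"finger_gap":0}], force=60)

```text
t: 2.55
tcp_pos: [0.628, -0.161, 0.2609]
tool_rot: [0.774, 0.633, 0.0, 0.0]
force: [0.8, -0.1, -1.2]
finger_gap: 0.0
gripper_force: 0.0
```

Call:
pendant(plan=[{"d":[0,0,0.002],"finger_gap":0},{"d":[0,0,0.004],"finger_gap":0},{"d":[0,0,0.004],"finger_gap":0}])

```text
t: 2.85
tcp_pos: [0.6293, -0.1614, 0.2594]
tool_rot: [0.774, 0.633, 0.001, 0.002]
force: [-0.9, 0.2, 9.6]
finger_gap: 0.0
gripper_force: 4.6
```

Call:
pendant(plan=[{"d":[0,0,0.002],"finger_gap":0},{"d":[0,0,0.004],"finger_gap":0},{"d":[0,0,0.006],"finger_gap":0},{"d":[0,0,0.008],"finger_gap":0},{"d":[0,0,0.008],"finger_gap":0}])

```text
t: 3.35
tcp_pos: [0.6288, -0.1612, 0.252]
tool_rot: [0.774, 0.634, 0.001, 0.002]
force: [-2.9, 1.0, 11.5]
finger_gap: -0.001
gripper_force: 5.9
```

Call:
pendant(plan=[{"d":[0,0,0.002],"finger_gap":0},{"d":[0,0,0.004],"finger_gap":0},{"d":[0,0,0.006],"finger_gap":0},{"d":[0,0,0.006],"finger_gap":0}])

```text
t: 3.75
tcp_pos: [0.6289, -0.1613, 0.2475]
tool_rot: [0.774, 0.634, 0.001, 0.002]
force: [-5.1, 1.4, 17.7]
finger_gap: -0.0
gripper_force: 8.9
```

Call:
pendant(plan=[{"d":[0,0,0.002],"finger_gap":0},{"d":[0,0,0.004],"finger_gap":0},{"d":[0,0,0.004],"finger_gap":0},{"d":[0,0,0.004],"finger_gap":0}])

```text
t: 4.15
tcp_pos: [0.6303, -0.1617, 0.2469]
tool_rot: [0.774, 0.634, 0.002, 0.005]
force: [-5.8, 2.0, 28.7]
finger_gap: -0.001
gripper_force: 14.3
```

Call:
pendant(plan=[{"d":[0,0,0.002],"finger_gap":0},{"d":[0,0,0.004],"finger_gap":0},{"d":[0,0,0.004],"finger_gap":0},{"d":[0,0,0.004],"finger_gap":0}])

```text
t: 4.55
tcp_pos: [0.6318, -0.1622, 0.2462]
tool_rot: [0.774, 0.634, 0.004, 0.007]
force: [-6.8, 3.7, 39.3]
finger_gap: -0.003
gripper_force: 19.7
```

Call:
pendant(plan=[{"d":[0,0,-0.03],"finger_gap":0},{"d":[0,0,-0.08],"finger_gap":0},{"d":[0,0,-0.12],"finger_gap":0},{"d":[0,0,-0.12],"finger_gap":0},{"d":[0,0,-0.12],"finger_gap":0}])

```text
t: 5.05
tcp_pos: [0.6283, -0.161, 0.3559]
tool_rot: [0.774, 0.633, 0.001, 0.001]
force: [-0.9, 0.4, -0.7]
finger_gap: -0.001
gripper_force: 0.0
```

```bash
python3 - <<'E'
from h import *
np.set_printoptions(precision=4,suppress=True)
psi=-.198; xs=np.array([np.cos(psi),np.sin(psi),0]); ys=np.array([-np.sin(psi),np.cos(psi),0]); k=np.array([0,0,1.])
d=snap('wrist'); print(d['s']['tcp_pos'],d['s']['tool_rot'],d['s']['force'])
P=wcloud(d); C=d['pixels'].reshape(-1,3).astype(int); z=d['range_z'].ravel()
r=(z>0)&(P[:,2]>.215)&(P[:,2]<.26)&(abs(P[:,0]-.63)<.06)&(P[:,1]<-.05)&(P[:,1]>-.27)&(C[:,0]-C[:,2]>40)
q=P[r];c=q.mean(0);u=np.linalg.svd(q-c)[2][0];u*=np.sign(u[1]);s=(q-c)@u;e=c+u*s.max()
print('rail',r.sum(),c,u,'left end',e,'mid',e-.088*u,'ztop',np.percentile(q[:,2],95))
t=(z>0)&(P[:,2]>.18)&(P[:,2]<.25)&(C.max(1)<75)&(P[:,0]<.6)&(P[:,0]>.52)&(P[:,1]>-.11)&(P[:,1]<-.03)
q=P[t];print('toe',t.sum(),q.mean(0),np.percentile(q,[2,50,98],axis=0)); a=np.c_[q@xs,q@ys,q[:,2]];print('stand axes pct',np.percentile(a,[2,50,98],axis=0))
R=np.array([.6275,-.163,.2177]);L=.22
xf=np.cos(L)*xs-np.sin(L)*k; zf=np.sin(L)*xs+np.cos(L)*k
piv=R-.079*xf+.099*ys-.108*zf; print('pivot',piv)
for th in(0,.3,.6,.9,1.2,1.5,1.82,2.1,2.4,3.54):
    al=th-.25; p=piv+.085*(np.sin(al)*ys+np.cos(al)*zf); print(th,p,'d stand',(p@xs-R@xs).round(4),(p@ys-R@ys).round(4))
# jar etc
E
```

```text
[ 0.6283 -0.161   0.3559] [0.7738 0.6335 0.0007 0.0015] [-0.9331  0.4445 -0.748 ]
rail 2837 [ 0.6299 -0.1379  0.2254] [0.2118 0.9772 0.0137] left end [ 0.6427 -0.0788  0.2263] mid [ 0.6241 -0.1648  0.2251] ztop 0.22901372038298756
toe 716 [ 0.561  -0.0716  0.2155] [[ 0.5399 -0.0801  0.2089]
 [ 0.5611 -0.0717  0.2157]
 [ 0.5821 -0.0629  0.2214]]
stand axes pct [[0.5427 0.0337 0.2089]
 [0.5642 0.0402 0.2157]
 [0.5853 0.0465 0.2214]]
pivot [ 0.5483 -0.0461  0.1295]
0 [ 0.5618 -0.0703  0.2099] d stand -0.0827 0.078
0.3 [ 0.5673 -0.0456  0.2124] d stand -0.0821 0.1032
0.6 [ 0.5711 -0.021   0.2075] d stand -0.0832 0.1281
0.9 [0.5729 0.0014 0.1956] d stand -0.0859 0.1504
1.2 [0.5725 0.0195 0.1778] d stand -0.0899 0.1681
1.5 [0.5699 0.0318 0.1557] d stand -0.0948 0.1797
1.82 [0.565  0.0372 0.1296] d stand -0.1006 0.184
2.1 [0.5593 0.035  0.1067] d stand -0.1058 0.1807
2.4 [0.5523 0.0256 0.0841] d stand -0.1108 0.1701
3.54 [ 0.5278 -0.0548  0.0475] d stand -0.119 0.0864
```

Call:
pendant(plan=[{"d":[0.0752,-0.0873,0.03],"yaw":-0.5,"finger_gap":0.5},{"d":[0.0752,-0.0873,0.03],"yaw":-0.5,"finger_gap":0.5},{"d":[0.0752,-0.0873,0.03],"yaw":-0.5,"finger_gap":0.5},{"d":[0.0752,-0.0873,0.03],"yaw":-1.571,"finger_gap":0.5},{"d":[0.0752,-0.0873,0.03],"yaw":-1.571,"finger_gap":0.5},{"d":[0.0752,-0.0873,0.03],"yaw":-1.571,"finger_gap":0.5},{"d":[0.0752,-0.0873,0.03],"yaw":-1.571,"finger_gap":0.5},{"d":[0.0752,-0.0873,0.03],"yaw":-1.571,"finger_gap":0.5},{"d":[0.0752,-0.0873,0.05],"yaw":-1.571,"finger_gap":0.5},{"d":[0.0752,-0.0873,0.066],"yaw":-1.571,"finger_gap":0.5},{"d":[0.0752,-0.0873,0.066],"yaw":-1.571,"finger_gap":0.5},{"d":[0.0752,-0.0873,0.066],"yaw":-1.571,"finger_gap":0.5},{"d":[0.0752,-0.0873,0.066],"yaw":-1.571,"finger_gap":0.5}])

```text
t: 6.4
tcp_pos: [0.5567, -0.0698, 0.2871]
tool_rot: [0.1, 0.995, 0.0, -0.001]
force: [0.6, -0.2, 0.7]
finger_gap: 0.501
gripper_force: 0.0
```

```bash
python3 - <<'E'
from h import *
d=snap('wrist'); print(d['s']['tcp_pos'],d['s']['tool_rot'],d['s']['q']); save(d,'pics/w2.png',k=1.5)
E
```

```text
[ 0.55665733 -0.06982797  0.28707946] [ 1.00046682e-01  9.94981938e-01  2.93244260e-04 -1.23214646e-03] [-3.23970367e-01  4.03292482e-01  1.55373575e+00  2.70221895e-05
  1.18709742e+00 -1.69434800e+00]
```

View pics/w2.png

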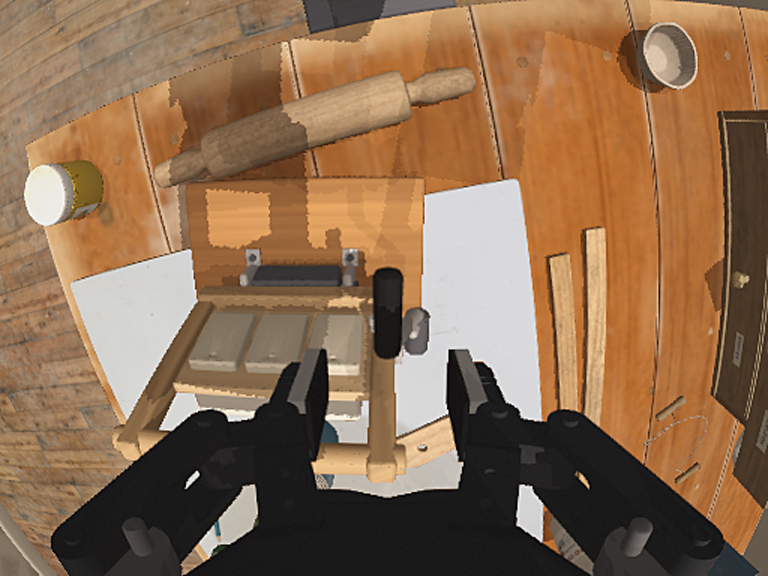

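Toe bar sits midway between the fingers (388, 270–355), and the hinge (418,330) is lower and clear. Descending to grip it.

Call:
pendant(plan=[{"d":[0,0,0.04],"finger_gap":0.5},{"d":[0,0,0.077],"finger_gap":0.5},{"d":[0,0,0.077],"finger_gap":0.5},{"d":[0,0,0.077],"finger_gap":0.5},{"d":[0,0,0.077],"finger_gap":0},{"d":[0,0,0.077],"finger_gap":0},{"d":[0,0,0.077],"finger_gap":0},{"d":[0,0,0.077],"finger_gap":0},{"d":[0,0,0.077],"finger_gap":0}], force=30)

```text
t: 7.35
tcp_pos: [0.5582, -0.0698, 0.2131]
tool_rot: [0.099, 0.995, 0.0, 0.002]
force: [-0.3, 1.9, 6.9]
finger_gap: 0.154
gripper_force: 29.6
```

Call:
pendant(plan=[{"d":[-0.0005,0.0127,-0.002],"finger_gap":0},{"d":[-0.0006,0.0252,-0.0025],"finger_gap":0},{"d":[-0.0001,0.0378,-0.001],"finger_gap":0},{"d":[0.0005,0.0501,0.0024],"finger_gap":0},{"d":[0.0018,0.0616,0.0077],"finger_gap":0},{"d":[0.0032,0.0724,0.0143],"finger_gap":0},{"d":[0.0032,0.0724,0.0143],"finger_gap":0}])

```text
t: 8.05
tcp_pos: [0.569, 0.0023, 0.1977]
tool_rot: [0.098, 0.995, -0.0, 0.001]
force: [0.1, -0.7, 4.7]
finger_gap: 0.15
gripper_force: 30.4
```

Call:
pendant(plan=[{"d":[0.0018,0.0095,0.0082],"finger_gap":0},{"d":[0.004,0.0177,0.0178],"finger_gap":0},{"d":[0.0063,0.0243,0.0284],"finger_gap":0},{"d":[0.0089,0.0293,0.0399],"finger_gap":0},{"d":[0.0118,0.0325,0.0528],"finger_gap":0},{"d":[0.0147,0.0336,0.066],"finger_gap":0},{"d":[0.0173,0.0327,0.0776],"finger_gap":0},{"d":[0.0199,0.0303,0.0889],"finger_gap":0},{"d":[0.0225,0.0258,0.1005],"finger_gap":0},{"d":[0.0225,0.0258,0.1005],"finger_gap":0}])

```text
t: 9.05
tcp_pos: [0.5504, 0.032, 0.0942]
tool_rot: [0.1, 0.995, 0.001, -0.001]
force: [3.8, 5.2, -2.0]
finger_gap: 0.149
gripper_force: 35.6
```

Call:
pendant(plan=[{"finger_gap":0.5},{"finger_gap":0.5},{"d":[0,0,-0.05],"finger_gap":0.5},{"d":[0,0,-0.1],"finger_gap":0.5},{"d":[0,0,-0.15],"finger_gap":0.5},{"d":[0,0,-0.2],"finger_gap":0.5},{"d":[0,0,-0.2],"finger_gap":0.5},{"d":[0,0,-0.2],"finger_gap":0.5},{"d":[0,0,-0.2],"finger_gap":0.5},{"d":[0,0,-0.2],"finger_gap":0.5},{"d":[0,0,-0.2],"finger_gap":0.5},{"d":[0,0,-0.2],"finger_gap":0.5}])

```text
t: 10.25
tcp_pos: [0.5509, 0.0314, 0.2953]
tool_rot: [0.099, 0.995, 0.0, -0.001]
force: [-0.6, -0.1, 0.2]
finger_gap: 0.496
gripper_force: 0.0
```

```bash
python3 - <<'E'
from h import *
d=snap('wrist'); print(d['s']['tcp_pos'],d['s']['force']); save(d,'pics/w3.png',k=1.5)
P=wcloud(d); C=d['pixels'].reshape(-1,3).astype(int); z=d['range_z'].ravel()
t=(z>0)&(P[:,2]>.028)&(P[:,2]<.25)&(C.max(1)<75)&(P[:,0]<.6)&(P[:,0]>.45)&(P[:,1]>-.11)&(P[:,1]<.1)
q=P[t];print(t.sum(),np.percentile(q,[5,50,95],axis=0))
E
```

```text
[0.5509465  0.03137464 0.29527659] [-0.58101544 -0.05124851  0.22719645]
397 [[ 0.50436772 -0.10345596  0.04613069]
 [ 0.52551133 -0.0540558   0.05438967]
 [ 0.59880544 -0.04700803  0.12112759]]
```

View pics/w3.png

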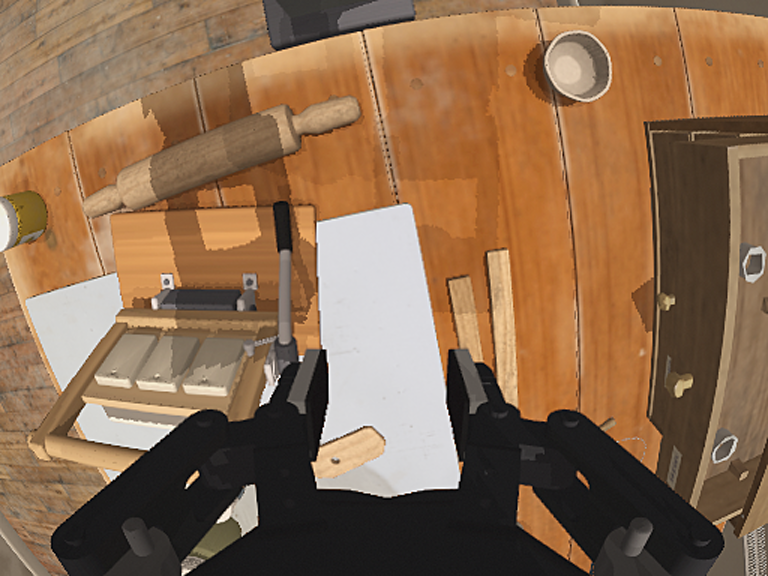

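The kickstand is down: toe at (283,205–250), link straight down at (285,300). Measured (0.526,-0.054) matches the predicted stop position. Next I'll move above the rail with the jaws turned across it.

Call:
pendant(plan=[{"d":[-0.04,-0.06,-0.02],"yaw":0.15,"finger_gap":0.5},{"d":[-0.1111,-0.1758,-0.02],"yaw":1.571,"finger_gap":0.5},{"d":[-0.1111,-0.1758,-0.02],"yaw":1.571,"finger_gap":0.5},{"d":[-0.1111,-0.1758,-0.02],"yaw":1.571,"finger_gap":0.5},{"d":[-0.1111,-0.1758,-0.02],"yaw":1.571,"finger_gap":0.5},{"d":[-0.1111,-0.1758,-0.02],"yaw":1.571,"finger_gap":0.5},{"d":[-0.1111,-0.1758,-0.02],"yaw":1.571,"finger_gap":0.5},{"d":[-0.1111,-0.1758,-0.02],"yaw":1.571,"finger_gap":0.5},{"d":[-0.1111,-0.1758,-0.02],"yaw":1.571,"finger_gap":0.5},{"d":[-0.1111,-0.1758,-0.02],"yaw":1.571,"finger_gap":0.5},{"d":[-0.1111,-0.1758,-0.02],"yaw":1.571,"finger_gap":0.5},{"d":[-0.1111,-0.1758,-0.02],"yaw":1.571,"finger_gap":0.5},{"d":[-0.1111,-0.1758,-0.02],"yaw":1.571,"finger_gap":0.5},{"d":[-0.1111,-0.1758,-0.02],"yaw":1.571,"finger_gap":0.5}])

```text
t: 11.7
tcp_pos: [0.6255, -0.1629, 0.3163]
tool_rot: [0.774, 0.634, -0.0, -0.0]
force: [-0.4, 0.3, -0.3]
finger_gap: 0.502
gripper_force: 0.0
```

```bash
python3 - <<'E'
from h import *
np.set_printoptions(precision=4,suppress=True)
d=snap('wrist'); print(d['s']['tcp_pos'],d['s']['q'])
P=wcloud(d); C=d['pixels'].reshape(-1,3).astype(int); z=d['range_z'].ravel()
r=(z>0)&(P[:,2]>.215)&(P[:,2]<.24)&(abs(P[:,0]-.63)<.06)&(P[:,1]<-.05)&(P[:,1]>-.24)&(C[:,0]-C[:,2]>40)
q=P[r];c=q.mean(0);u=np.linalg.svd(q-c)[2][0];u*=np.sign(u[1]);s=(q-c)@u;e=c+u*s.max()
print(r.sum(),c,u,'left end',e,'mid',e-.088*u,'ztop',np.percentile(q[:,2],95),'at y',c+u*(-.163-c[1])/u[1])
E
```

```text
[ 0.6255 -0.1629  0.3163] [-0.4273  0.4985  1.3002 -0.      1.3433 -0.2294]
4619 [ 0.6269 -0.1508  0.2257] [0.2052 0.9787 0.004 ] left end [ 0.6421 -0.0784  0.226 ] mid [ 0.6241 -0.1645  0.2256] ztop 0.22929155182626978 at y [ 0.6244 -0.163   0.2256]
```

Call:
pendant(plan=[{"d":[0,0,0.04],"finger_gap":0.5},{"d":[0,0,0.08],"finger_gap":0.5},{"d":[0,0,0.098],"finger_gap":0.5},{"d":[0,0,0.098],"finger_gap":0.5},{"d":[0,0,0.098],"finger_gap":0},{"d":[0,0,0.098],"finger_gap":0},{"d":[0,0,0.098],"finger_gap":0},{"d":[0,0,0.098],"finger_gap":0},{"d":[0,0,0.098],"finger_gap":0}], force=40)

```text
t: 12.65
tcp_pos: [0.6246, -0.1628, 0.22]
tool_rot: [0.774, 0.633, -0.001, -0.0]
force: [-4.1, 0.2, 2.1]
finger_gap: 0.198
gripper_force: 39.0
```

Call:
pendant(plan=[{"d":[0,-0.005,-0.001],"finger_gap":0},{"d":[0,-0.0097,-0.0019],"finger_gap":0},{"d":[0,-0.0147,-0.0027],"finger_gap":0},{"d":[0,-0.0195,-0.0032],"finger_gap":0},{"d":[0,-0.0245,-0.0037],"finger_gap":0},{"d":[0,-0.0294,-0.004],"finger_gap":0},{"d":[0,-0.0343,-0.0042],"finger_gap":0},{"d":[0,-0.038,-0.0043],"finger_gap":0},{"d":[0,-0.0393,-0.0043],"finger_gap":0},{"d":[0,-0.0393,-0.0043],"finger_gap":0},{"d":[0,-0.0393,-0.0043],"finger_gap":0}])

```text
t: 13.75
tcp_pos: [0.5884, -0.1557, 0.2252]
tool_rot: [0.774, 0.633, 0.001, 0.002]
force: [3.6, 0.5, 7.8]
finger_gap: 0.193
gripper_force: 41.4
```

```bash
python3 - <<'E'
from h import *
np.set_printoptions(precision=4,suppress=True)
psi=-.2; xs=np.array([np.cos(psi),np.sin(psi),0]); ys=np.array([-np.sin(psi),np.cos(psi),0])
s=sense(); print('moved xs',(s['tcp_pos']-[.6246,-.1628,.22])@xs, s['force']@xs, s['force'])
d=snap('scene'); save(d,'pics/s2.png',box=(200,150,310,260),k=5)
P=cloud(d).reshape(-1,3); C=d['pixels'].reshape(-1,3).astype(int)
a=P@xs;b=P@ys
d2=snap('wrist'); Pw=wcloud(d2); Cw=d2['pixels'].reshape(-1,3).astype(int); z=d2['range_z'].ravel()
# plaster slab back face plane (scene view): greyish, z .08-.2
m=(P[:,2]>.09)&(P[:,2]<.18)&(a>.58)&(a<.72)&(P[:,1]<-.08)&(P[:,1]>-.25)&(C.max(1)-C.min(1)<45)&(C.min(1)>110)
for it in range(3):
    q=P[m];c=q.mean(0);n=np.linalg.svd(q-c)[2][2];n*=np.sign(n[0]);m&=abs((P-c)@n)<.006
print('slab',m.sum(),c,n,'lean',np.arctan2(-n[2],n@xs))
t=(z>0)&(Pw[:,2]>.022)&(Pw[:,2]<.08)&(Cw.max(1)<75)&(Pw[:,0]<.56)&(Pw[:,0]>.42)&(Pw[:,1]>-.09)&(Pw[:,1]<0)
q=Pw[t];print('toe',t.sum(),np.percentile(q,[5,50,95],axis=0))
E
```

```text
moved xs -0.03683695068278844 3.3791222293991923 [3.5518 0.5126 7.7712]
slab 61 [ 0.6133 -0.1591  0.1578] [ 0.9539 -0.1621  0.2524] lean -0.25530405045867577
toe 500 [[ 0.5042 -0.0642  0.0322]
 [ 0.5239 -0.0558  0.0382]
 [ 0.5428 -0.047   0.0403]]
```

View pics/s2.png

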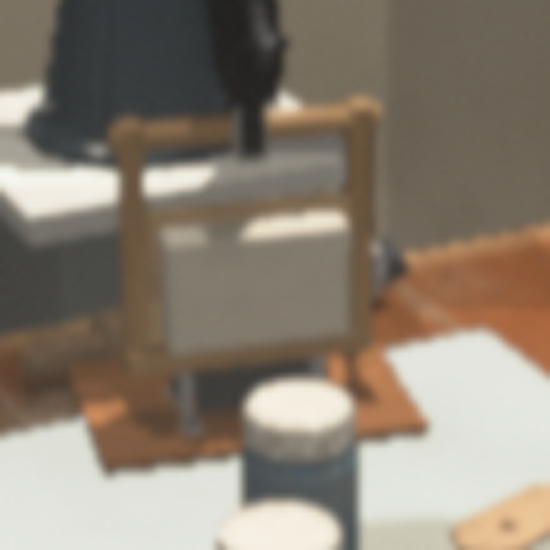

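```bash
cat > m.py <<'E'
from h import *
np.set_printoptions(precision=4,suppress=True)
xs=np.array([np.cos(-.2),np.sin(-.2),0])
s=sense(); print('moved xs',(s['tcp_pos']-[.6246,-.1628,.22])@xs,'Fxs', s['force']@xs)
d2=snap('wrist'); Pw=wcloud(d2); Cw=d2['pixels'].reshape(-1,3).astype(int); z=d2['range_z'].ravel()
t=(z>0)&(Pw[:,2]>.022)&(Pw[:,2]<.08)&(Cw.max(1)<75)&(Pw[:,0]<.56)&(Pw[:,0]>.42)&(Pw[:,1]>-.09)&(Pw[:,1]<0)
q=Pw[t];print('toe',t.sum(),np.percentile(q,[5,50,95],axis=0)[:,2])
E
```

Call:
pendant(plan=[{"d":[0,-0.001,-0.001],"finger_gap":0},{"d":[0,-0.002,-0.001],"finger_gap":0},{"d":[0,-0.003,-0.001],"finger_gap":0},{"d":[0,-0.003,-0.001],"finger_gap":0},{"d":[0,-0.003,-0.001],"finger_gap":0}])

```text
t: 14.35
tcp_pos: [0.5844, -0.1548, 0.225]
tool_rot: [0.774, 0.633, 0.0, 0.001]
force: [3.2, 0.2, 7.1]
finger_gap: 0.197
gripper_force: 41.7
```

```bash
python3 m.py
```

```text
moved xs -0.04098265926302441 Fxs 3.133288697711634
toe 493 [0.0317 0.0364 0.0383]
```

Call:
pendant(plan=[{"d":[0,-0.001,0],"finger_gap":0},{"d":[0,-0.002,0],"finger_gap":0},{"d":[0,-0.002,0],"finger_gap":0},{"d":[0,-0.002,0],"finger_gap":0}])

```text
t: 14.8
tcp_pos: [0.5828, -0.1545, 0.225]
tool_rot: [0.774, 0.633, 0.001, 0.001]
force: [3.4, 0.7, 6.2]
finger_gap: 0.194
gripper_force: 41.7
```

```bash
python3 m.py
```

```text
moved xs -0.042631603263651056 Fxs 3.204084180770503
toe 495 [0.0302 0.0356 0.0376]
```

Call:
pendant(plan=[{"d":[0,-0.001,0],"finger_gap":0},{"d":[0,-0.002,0],"finger_gap":0},{"d":[0,-0.002,0],"finger_gap":0},{"d":[0,-0.002,0],"finger_gap":0}])

```text
t: 15.25
tcp_pos: [0.5815, -0.1544, 0.225]
tool_rot: [0.774, 0.633, 0.001, 0.002]
force: [5.1, -0.1, 5.7]
finger_gap: 0.197
gripper_force: 41.5
```

```bash
python3 m.py
```

```text
moved xs -0.043922878979632825 Fxs 5.069299590447133
toe 490 [0.0292 0.035  0.037 ]
```

Call:
pendant(plan=[{"d":[0,-0.001,0],"finger_gap":0},{"d":[0,-0.002,0],"finger_gap":0},{"d":[0,-0.002,0],"finger_gap":0},{"d":[0,-0.002,0],"finger_gap":0}])

```text
t: 15.7
tcp_pos: [0.5802, -0.1547, 0.2253]
tool_rot: [0.774, 0.633, 0.001, 0.003]
force: [6.3, -1.5, 5.6]
finger_gap: 0.192
gripper_force: 41.3
```

```bash
python3 m.py
```

```text
moved xs -0.04513270665769914 Fxs 6.442871649463076
toe 494 [0.0295 0.0346 0.0367]
```

The toe meets the plate at about -43.6 mm (lean -0.01), so upright is about -41.7 mm. I'll back off to that.

Call:
pendant(plan=[{"d":[0,0.002,0],"finger_gap":0},{"d":[0,0.004,0],"finger_gap":0},{"d":[0,0.005,0],"finger_gap":0},{"d":[0,0.005,0],"finger_gap":0},{"d":[0,0.005,0],"finger_gap":0},{"d":[0,0.005,0],"finger_gap":0},{"d":[0,0.005,0],"finger_gap":0}])

```text
t: 16.45
tcp_pos: [0.583, -0.1545, 0.2252]
tool_rot: [0.774, 0.633, -0.0, 0.0]
force: [1.2, -0.3, 9.8]
finger_gap: 0.197
gripper_force: 41.7
```

```bash
python3 m.py; python3 - <<'E'
from h import *
d=snap('wrist'); save(d,'pics/w4.png',k=1.5); print(sense()['force'],sense()['finger_gap'])
E
```

```text
moved xs -0.042419387104090905 Fxs 1.2505920466811773
toe 493 [0.031  0.0357 0.0378]
[ 1.9391746  -0.02923262  9.82928373] 0.1956741792270634
```

View pics/w4.png

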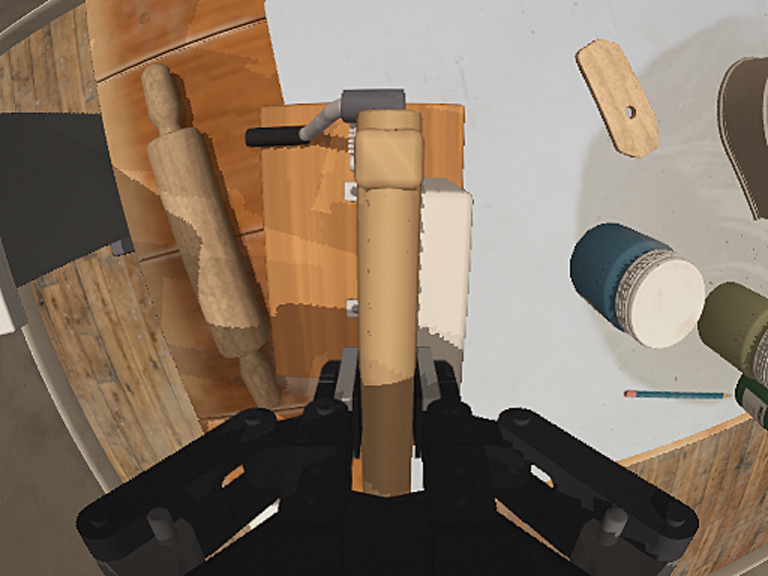

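The wrist view shows the rail upright in the fingers (385,400), the toe down at (280,135), and the jar and rib in place. The tool has pressed down in every reading since the grip, so the stub is still home.

```bash
python3 -c "
from station import job; print(job.sign_off())"
```

```text
the job is handed in; nothing more can be done
None
```

I pressed the frame fully home, flipped the kickstand down onto its stop, and handed the job in at about 16.5 s with the fingers still holding the frame upright (lean about -0.003 rad); the final wrist view shows the jar and rib undisturbed, and the arm never came near the pot or bowl.

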